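# Zero the peak pointer and load the heel on the press-force gauge

## Robot

A 6-joint arm with a two-finger parallel gripper is mounted at the origin on a cart in front of the work surface, level with it; the furniture and walls round the work are solid. World frame = base frame: x ahead of the robot, y to its left, z up, the work surface at z = 0. Lengths are in m, angles in degrees, forces in N, time in s.
With the tool pointing down it reaches from about 0.3 to 0.875 m from the base axis. Payload 4.2 kg.
Tool frame: the origin (TCP) lies at the centre of the arm's flange, where the gripper is bolted on; the fingertips stand 173 mm ahead of it and the grasp point (between the pads) lies 155 mm ahead of it; z points along the fingers, y is the line along which they close (so a half turn about z gives the same grasp; the last joint's range is limited). The gripper opens to 85 mm and grips with 20 to 120 N. Pads are 22 mm wide; open, the fingers measure 114 mm over their backs; the gripper's body (76 mm by 85 mm) begins 54 mm behind the grasp point. The pads swing forward as they close: fully open they stand 13 mm farther back than shut.
Start: joints at [75.917, 18.312, 89.639, -0, 72.044, -1.146], TCP at [0.129, 0.56, 0.405] pointing down, gripper open.
Joint ranges: [-177.97, 177.97], [-48.28, 115.42], [12.27, 149.76], [-77.06, 257.06], [2.81, 150.46], [-146.56, 146.56]. Speed limits (degrees/s): [147.25, 147.25, 180, 180, 180, 180].

## Interface

Orientations are given as a 3x3 rotation matrix whose columns are the frame's x, y, z axes.
In Python, from plant import * gives the robot as it stands. The module is installed in compiled form; this text tells all that it offers.
- The arm moves only by the tool carry_out, never from a script. Its argument "series" is a list of rows, each a list of 7 numbers: the shift along the world's x, y, z in cm, then the turn, a rotation vector about the world's x, y, z in degrees, then the finger opening in cm, from 0 to 8.54. A call has 1 to 12 rows; each row shifts and turns the commanded pose from where the row before left it; what a row does not reach is not made up. A row lasts 1/12 s, in which the tool goes at most 41.7 mm and 7.16 degrees, less where a joint would pass 70% of its speed; a pose out of reach is approached as far as the arm can. A call is refused whole if a number of a shift passes 4.17 or a number of a turn 7.16, either way. A call with a gripper value outside its range is refused whole. The fingers move at their own pace and stop on an object; "squeeze" is the grip in N (left out, the last holds). Time passes only in rows, so rows that do not move let the fingers close. It gives the time, the measured TCP pose, the force, the opening and the grip force at its end, in the units of the state.
- get_obs(): the state, without advancing time (a new reading comes with each control period).
- capture(name): name is "scene" or "top"; returns a dict with "pixels" (384x512x3 uint8, red, green, blue), "fx", "fy", "cx", "cy" (pixels), "k1" (the pictures are not rectified: a ray, as slopes to the right and down, at radius r is drawn at 1 + k1 r^2 times it, then the intrinsics apply), "pose" (4x4, takes a point from camera to world coordinates). Camera axes: x right, y down, z forward; pixel columns grow to the right and rows downward; lengths in m; the calibration is good to about 2 mm. A picture is of the moment at which its call begins. There is no depth.
- sign_off(): hands the job in; it is judged then, once.
The state is a dict: "clock": time; "q": joint angles; "joint_velocities": joint speeds; "joint_torque": joint torques, N m; "tcp_pos": TCP position; "eef_rot": TCP orientation; "force": force on the tool from outside, world axes, zero at the start; "moment": the same for the moment, N m; "opening": finger opening in m; "finger_force": force on a finger pad.
Only numpy, scipy, OpenCV 4.12 (cv2) and the standard library are available. Lean on these libraries where they do the work, as an engineer would, in place of code of your own. Each camera call takes 0.05 s, during which the arm holds its last target. There are 200 camera calls.

## Task

Get the press-force gauge ready for the next heel: turn its reset knob anticlockwise until the peak pointer is back at its zero stop. Then set the black heel blank gently down, flat, in the middle of the gauge's round steel platen and let go of it. Leave the tack tin and the loose steel foot plate at the left where they are, and leave the pointer at zero.

Things in the scene. Friction and masses are not known exactly. Their poses are not given: they have to be found in the camera images.
- tester: press-force gauge, fixed to the table: a low grey casting 150 mm (its x) by 290 mm (its y), 30 mm high; at its -y end a round bare steel platen (120 mm across, top 50 mm above the table), at its +y end a white dial in a round grey housing (132 mm across, face 50 mm above the table), centres 72 mm either side of its middle. Origin: centre of its underside; z up
- knob_grip (a point): on the reset knob's vertical turning axis, in the middle of the dial, 77 mm above the table. The knob is a black upright bar 64 mm long (this point's x), 16 mm thick (its y), 34 mm high, from 58 to 92 mm above the table. Its +x end, with a light line on top, carries the dark pointer that sweeps just over the face. Nothing else on the dial stands above 60 mm
- reset_knob (a joint): angle of knob and pointer, rad. 0 = zero stop, the pointer beside the small dark post on the dial (135 deg anticlockwise from the gauge's +x); a hard stop lets it go no further. Grows clockwise seen from above, so resetting is an anticlockwise turn. Full scale 4.4; starts between 0.9 and 2.4. Light friction, about 0.05 N m; stays where it is left
- platen_top (a point): centre of the platen's flat top face, 50 mm above the table
- heel_center (a point): centre of the heel blank, half-way up (9 mm above its underside). The only black rubber heel on the table: a D-shaped block 64 mm long (its x), 60 mm wide (its y), 18 mm high, about 60 g, lying flat; its two y sides are the ones to grip across. z up
- tacks: shallow round open tin of tacks, 61 mm across, 22 mm high, loose, near the heel; to be left alone. Origin: centre of its underside
- plate: loose steel foot plate, 130 x 84 x 33 mm with two upright cheeks, at the robot's left; to be left alone. Origin: centre of its underside
There are look-alikes about, which are no part of the job. What is shaped like the part that bears heel_center but purple is not meant.

How it is judged (in metres and radians):
On the way, in this order (a step that is already met when the one before it is completed fails the run):
1. the peak pointer is back at its zero stop (within 0.08 rad) before the heel is on the platen (value of joint reset_knob below 0.08 rad and horizontal distance between heel_center and platen_top above 0.06 m), for 0.2 s.
2. the heel blank lies on the platen, within 22 mm of its middle (horizontal distance between heel_center and platen_top below 0.022 m and z of heel_center in the frame of platen_top below 0.013 m and angle between heel_center's own z axis and vertical below 0.12 rad), for 0.2 s.
At the end, for the whole second after the job is handed in: the pointer is within 0.08 rad (about 5 deg) of its zero stop, and the heel blank lies at rest and flat on the platen (within 0.12 rad, underside down), its centre within 22 mm of the platen's middle (all of step 2 and value of joint reset_knob below 0.08 rad and z of heel_center in the frame of platen_top above 0.005 m and linear speed of heel below 0.02 m/s); the robot touches nothing.
It fails at once if the heel blank is dropped or thrown (moves faster than 0.7 m/s, a fall of about 25 mm, while not held) (linear speed of heel above 0.7 m/s and contact force between the fingers and heel below 0.1 N).
It fails at once if the tack tin or the foot plate at the left is moved by more than 30 mm (distance of any of tacks, plate from where it was at the start of the episode above 0.03 m).
It also fails if it takes over 72 s, if anything falls off the work surface, if the arm or the gripper's body presses on something with over 40 N, if the wrist force passes 120 N, or if a joint passes its speed limit or range.

## Working session

There is one attempt and no reset: what is moved stays moved. The work goes in short steps, Python scripts to look and compute and a tool call to move; the robot and the scene stay as the last step left them, time stands still between calls to the robot, and variables do not carry over. Pictures are saved under pics/ and viewed, at most 10 in all, crops included, and the job is handed in when it is done.

Besides the shell and the picture viewer there is one more tool, called as name([rows], argument=value, ...), one row to a line, values as JSON. carry_out: Moves the arm, as the interface text tells. Its arguments: {"type":"object","properties":{"series":{"type":"array","items":{"type":"array","items":{"type":"number"}}},"squeeze":{"type":"number"}},"required":["series"]}

```bash
mkdir -p pics; cat > h.py <<'E'
from plant import *
import numpy as np, cv2
def ray(c,u,v):
    K=np.array([[c['fx'],0,c['cx']],[0,c['fy'],c['cy']],[0,0,1.]])
    p=cv2.undistortPoints(np.array([[[u,v]]],float),K,np.array([c['k1'],0,0,0.]))[0,0]
    P=np.array(c['pose']); return P[:3,3],P[:3,:3]@np.array([p[0],p[1],1])
def at(c,u,v,z):
    o,d=ray(c,u,v); return (o+d*(z-o[2])/d[2]).round(4)
def proj(c,X):
    P=np.array(c['pose']); q=P[:3,:3].T@(np.array(X)-P[:3,3]); a=q[0]/q[2];b=q[1]/q[2]
    s=1+c['k1']*(a*a+b*b); return np.array([c['fx']*a*s+c['cx'],c['fy']*b*s+c['cy']]).round(1)
def save(c,n,box=None,k=1):
    im=c['pixels'][...,::-1]
    if box: im=im[box[1]:box[3],box[0]:box[2]]
    cv2.imwrite('pics/'+n,cv2.resize(im,None,fx=k,fy=k,interpolation=cv2.INTER_CUBIC))
E
python3 - <<'E'
from h import *
o=get_obs();print(o['clock'],o['tcp_pos'],o['eef_rot'],o['opening'])
for n in('top','scene'):
    c=capture(n);print(n,c['fx'],c['k1'],np.array(c['pose']).round(3).tolist());save(c,n+'1.png',None,1.5)
E
```

```text
0.0 [0.12869947 0.56025954 0.40387373] [[-9.74618284e-01  2.23872784e-01 -4.21418489e-04]
 [ 2.23873179e-01  9.74616812e-01 -1.69383839e-03]
 [ 3.15172294e-05 -1.74519016e-03 -9.99998477e-01]] 0.08546699193845984
top 468.8405476421933 -0.14971366433560554 [[-0.045, -0.975, 0.218, 0.203], [-0.999, 0.043, -0.011, 0.036], [0.001, -0.218, -0.976, 1.596], [0.0, 0.0, 0.0, 1.0]]
scene 410.32950988588 -0.004916524674250845 [[0.671, -0.484, 0.562, -0.126], [-0.741, -0.421, 0.523, -0.57], [-0.017, -0.767, -0.641, 0.827], [0.0, 0.0, 0.0, 1.0]]
```

View pics/top1.png

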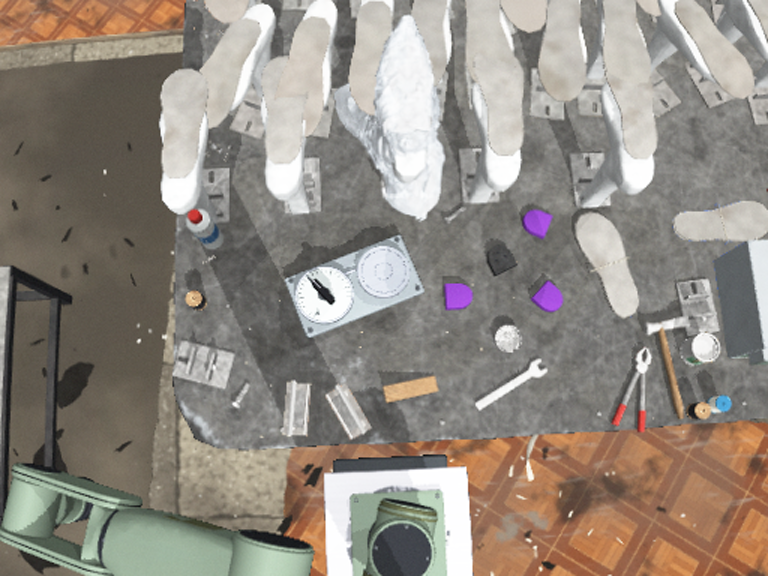

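View pics/scene1.png

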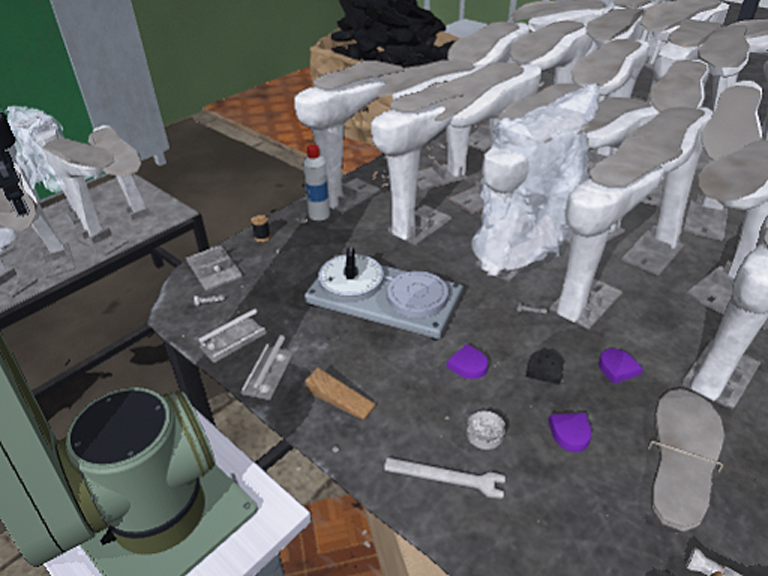

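The top view (shown at 1.5x) has the dial at about (322,293), the platen at (384,271), the black heel at (500,261) and the tin at (508,338). Purple look-alikes lie around the heel. Next I take close crops.

```bash
python3 - <<'E'
from h import *
c=capture('top')
a=c['pixels'][150:230,185:285,::-1];b=c['pixels'][130:240,280:390,::-1]
a=cv2.resize(a,(500,400),interpolation=cv2.INTER_CUBIC);b=cv2.resize(b,(550,550),interpolation=cv2.INTER_CUBIC)
cv2.imwrite('pics/a.png',a)
s=c['pixels'][155:185,315:350,::-1]
cv2.imwrite('pics/b.png',np.hstack([a,np.zeros((400,10,3),np.uint8),cv2.resize(s,(290,249),interpolation=cv2.INTER_CUBIC)][:1]+[cv2.copyMakeBorder(cv2.resize(s,(290,249),interpolation=cv2.INTER_CUBIC),0,151,10,0,0)]))
f=lambda u,v,z:at(c,u/1.5,v/1.5,z)
print('dial',f(322,293,.05),'platen',f(384,271,.05),'heel',f(501,261,.018),'tin',f(508,338,.022))
E
```

```text
dial [0.5472 0.1458 0.05  ] platen [0.592  0.0039 0.05  ] heel [ 0.6121 -0.2707  0.018 ] tin [ 0.4299 -0.2711  0.022 ]
```

View pics/b.png

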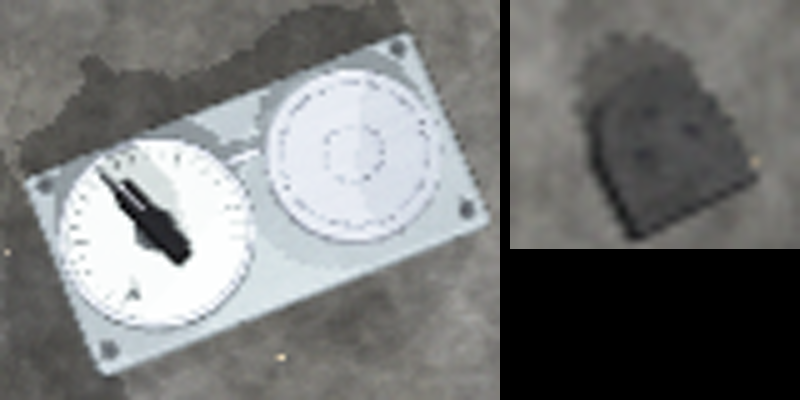

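The pointer and the marked end of the bar point up and left (about 40° in world). The post is below the centre, at crop (133,292). The heel's flat edge runs from (635,238) to (757,178) in the right-hand crop.

```bash
python3 - <<'E'
from h import *
c=capture('top');s=capture('scene')
A=lambda u,v,z:at(c,185+u/5-.4,150+v/5-.4,z)
H=lambda u,v,z:at(c,315+(u-510)/8.29-.45,155+v/8.3-.45,z)
d=A(157,233,.05);p=A(354,154,.05)
print('dial',d,'plat',p,np.hypot(*(d-p)[:2]),np.degrees(np.arctan2(*(d-p)[[1,0]])))
print('gauge corners',[A(*q,.03) for q in((25,182),(410,33),(488,222),(107,375))])
b1,b2=A(124,185,.092),A(183,258,.085);print('bar',b1,b2,np.hypot(*(b1-b2)[:2]),np.degrees(np.arctan2(*(b1-b2)[[1,0]])))
h=[H(*q,.018) for q in((600,104),(640,215),(757,178),(635,232),(640,68))];print('heel',h)
print('scene dial',proj(s,d)*1.5,'plat',proj(s,p)*1.5,'heel',proj(s,H(655,150,.018))*1.5,H(655,150,.018))
E
```

```text
dial [0.544  0.1413 0.05  ] plat [0.593  0.0059 0.05  ] 0.143993610969376 109.89471865637132
gauge corners [array([0.5884, 0.2328, 0.03  ]), array([ 0.6833, -0.0376,  0.03  ]), array([ 0.546, -0.084,  0.03 ]), array([0.4517, 0.1794, 0.03  ])]
bar [0.5681 0.1594 0.092 ] [0.5187 0.1223 0.085 ] 0.06178001294917312 36.90699429298347
heel [array([ 0.6385, -0.2424,  0.018 ]), array([ 0.5895, -0.2555,  0.018 ]), array([ 0.6034, -0.3066,  0.018 ]), array([ 0.5822, -0.2527,  0.018 ]), array([ 0.6536, -0.2608,  0.018 ])]
scene dial [350.55 273.45] plat [417.6  289.95] heel [542.85 361.2 ] [ 0.6174 -0.2642  0.018 ]
```

carry_out([
  [2.8,-2.7,0,0,0,-7,8.5],
  [2.8,-2.7,0,0,0,-7,8.5],
  [2.8,-2.7,0,0,0,-7,8.5],
  [2.8,-2.7,0,0,0,-7,8.5],
  [2.8,-2.7,0,0,0,-7,8.5],
  [2.8,-2.7,0,0,0,-7,8.5],
  [2.8,-2.7,0,0,0,-7,8.5],
  [2.8,-2.7,0,0,0,-7,8.5],
  [2.8,-2.7,0,0,0,-7,8.5],
  [2.8,-2.7,0,0,0,-7,8.5],
  [2.8,-2.7,0,0,0,-7,8.5],
  [2.8,-2.7,0,0,0,-7,8.5],
])

```text
clock: 1.25
tcp_pos: [0.4658, 0.2347, 0.4048]
eef_rot: [[0.127, 0.992, 0.0], [0.992, -0.127, 0.0], [0.0, 0.0, -1.0]]
force: [1.0, 1.1, 0.2]
opening: 0.0847
finger_force: 0.0
```

carry_out([
  [1.1,-1.35,-1.5,0,0,-6.3,8.5],
  [1.1,-1.35,-1.5,0,0,-6.3,8.5],
  [1.1,-1.35,-1.5,0,0,-6.3,8.5],
  [1.1,-1.35,-1.5,0,0,-6.3,8.5],
  [1.1,-1.35,-1.5,0,0,-6.3,8.5],
  [1.1,-1.35,-1.5,0,0,-6.3,8.5],
  [1.2,-1.3,-1.5,0,0,-6.2,8.5],
  [0,0,0,0,0,0,8.5],
  [0,0,0,0,0,0,8.5],
])

```text
clock: 2.0
tcp_pos: [0.5428, 0.142, 0.2989]
eef_rot: [[0.776, 0.63, -0.002], [0.63, -0.776, -0.0], [-0.002, -0.001, -1.0]]
force: [0.0, 0.0, 0.4]
opening: 0.0846
finger_force: 0.0
```

```bash
python3 - <<'E'
from h import *
s=capture('scene');c=capture('top')
a=cv2.resize(s['pixels'][120:230,190:320,::-1],None,fx=4,fy=4,interpolation=cv2.INTER_CUBIC)
b=cv2.resize(c['pixels'][140:250,185:255,::-1],None,fx=4,fy=4,interpolation=cv2.INTER_CUBIC)
cv2.imwrite('pics/c.png',np.hstack([a,b]))
print(proj(s,[.544,.1413,.092]))
E
```

```text
[233.  171.2]
```

View pics/c.png

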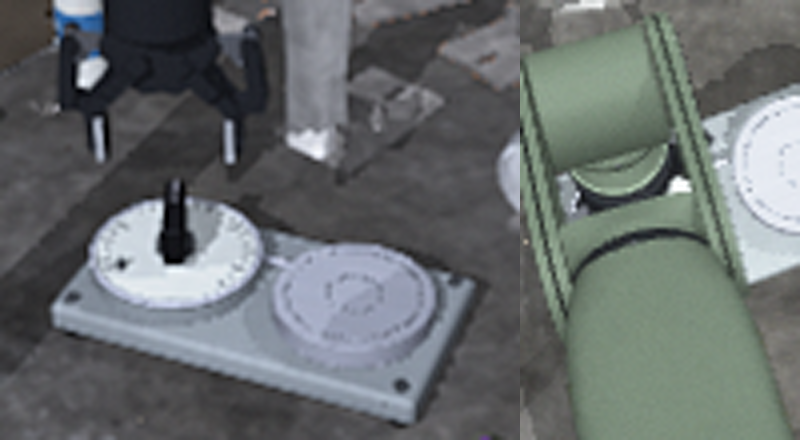

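The scene crop shows the bar's top centre at (175,208), which matches the projection, and the fingers straddle it. I descend and grip.

carry_out([
  [0.1,0,-1.6,0,0,0,8.5],
  [0,0,-1.6,0,0,0,8.5],
  [0,0,-1.6,0,0,0,8.5],
  [0,0,-1.6,0,0,0,8.5],
  [0,0,0,0,0,0,5],
  [0,0,0,0,0,0,3],
  [0,0,0,0,0,0,1],
  [0,0,0,0,0,0,1],
  [0,0,0,0,0,0,1],
  [0,0,0,0,0,0,1],
  [0,0,0,0,0,0,1],
  [0,0,0,0,0,0,1],
], squeeze=25)

```text
clock: 3.1
tcp_pos: [0.5444, 0.1417, 0.2371]
eef_rot: [[0.776, 0.631, 0.003], [0.631, -0.776, -0.001], [0.002, 0.003, -1.0]]
force: [0.5, -4.9, 5.4]
opening: 0.0152
finger_force: 30.7
```

carry_out([
  [0,0,0,0,0,5.5,1],
  [0,0,0,0,0,5.5,1],
  [0,0,0,0,0,5.5,1],
  [0,0,0,0,0,5.5,1],
  [0,0,0,0,0,5.5,1],
  [0,0,0,0,0,5.5,1],
  [0,0,0,0,0,5.5,1],
  [0,0,0,0,0,5.5,1],
  [0,0,0,0,0,5.5,1],
  [0,0,0,0,0,5.5,1],
  [0,0,0,0,0,5.5,1],
  [0,0,0,0,0,5.5,1],
])

```text
clock: 4.1
tcp_pos: [0.5454, 0.1413, 0.2371]
eef_rot: [[-0.265, 0.964, 0.006], [0.964, 0.265, -0.002], [-0.003, 0.006, -1.0]]
force: [6.7, -6.4, 2.9]
opening: 0.0155
finger_force: 30.3
```

```bash
python3 -c "
from h import *
o=get_obs();print(o['moment'],o['q'])"
```

```text
[-1.03633534 -0.54163423 -0.05312606] [ 13.39588481  26.18766305 104.19249629  -0.22948924  49.29771043
  -1.82102221]
```

carry_out([
  [0,0,0,0,0,5,1],
  [0,0,0,0,0,5,1],
  [0,0,0,0,0,5,1],
  [0,0,0,0,0,5,1],
  [0,0,0,0,0,5,1],
  [0,0,0,0,0,5,1],
  [0,0,0,0,0,5,1],
  [0,0,0,0,0,5,1],
  [0,0,0,0,0,5,1],
  [0,0,0,0,0,0,1],
  [0,0,0,0,0,0,1],
])

```text
clock: 5.02
tcp_pos: [0.546, 0.1417, 0.2371]
eef_rot: [[-0.867, 0.498, 0.008], [0.498, 0.867, -0.001], [-0.007, 0.004, -1.0]]
force: [7.7, -5.2, -0.1]
opening: 0.0153
finger_force: 30.1
```

```bash
python3 -c "
from h import *
o=get_obs();print(o['moment'],o['q'])"
```

```text
[-0.91852563 -0.82453939  0.00352899] [ 13.42157696  26.21783442 104.13989723  -0.19286071  49.19106078
 -46.58063985]
```

carry_out([
  [0,0,0,0,0,2,1],
  [0,0,0,0,0,2,1],
  [0,0,0,0,0,1,1],
  [0,0,0,0,0,1,1],
  [0,0,0,0,0,0,1],
])

```text
clock: 5.43
tcp_pos: [0.546, 0.1418, 0.2371]
eef_rot: [[-0.913, 0.407, 0.008], [0.407, 0.913, 0.0], [-0.007, 0.004, -1.0]]
force: [7.5, -5.5, 0.4]
opening: 0.0157
finger_force: 35.9
```

```bash
python3 -c "
from h import *
o=get_obs();print(o['moment'],o['q'])"
```

```text
[-0.79451144 -0.91551278 -0.66962261] [ 13.41062358  26.21388667 104.1403166   -0.1136744   49.18188769
 -52.49172453]
```

The moment of -0.67 N m says the stop is reached. I release and lift.

carry_out([
  [0,0,0,0,0,0,4],
  [0,0,0,0,0,0,6],
  [0,0,0,0,0,0,8],
  [0,0,0,0,0,0,8.5],
  [0,0,0,0,0,0,8.5],
  [0,0,1.5,0,0,0,8.5],
  [0,0,2.5,0,0,0,8.5],
  [0,0,4,0,0,0,8.5],
  [0,0,4,0,0,0,8.5],
  [0,-4,0,0,0,-7,8.5],
  [0,-4,0,0,0,-7,8.5],
  [0,-4,0,0,0,-7,8.5],
])

```text
clock: 6.43
tcp_pos: [0.5434, 0.0219, 0.3568]
eef_rot: [[-0.705, 0.709, 0.002], [0.709, 0.705, 0.0], [-0.001, 0.001, -1.0]]
force: [-0.3, -0.2, -0.5]
opening: 0.0848
finger_force: 0.0
```

```bash
python3 - <<'E'
from h import *
s=capture('scene');c=capture('top')
R=lambda im,b,k:cv2.resize(im[b[1]:b[3],b[0]:b[2],::-1],None,fx=k,fy=k,interpolation=cv2.INTER_CUBIC)
t=R(c['pixels'],(313,153,353,193),10);h=R(s['pixels'],(338,220,388,260),8);d=R(s['pixels'],(200,140,310,225),5)
W=np.zeros((600,800,3),np.uint8);W[:400,:400]=t;W[:320,400:800]=h;W[400:600,:220]=cv2.resize(R(c['pixels'],(190,165,245,215),4),(220,200))
W[320:600,400:800]=d[:280,:400]
cv2.imwrite('pics/d.png',W)
E
```

```text
(no output)
```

View pics/d.png

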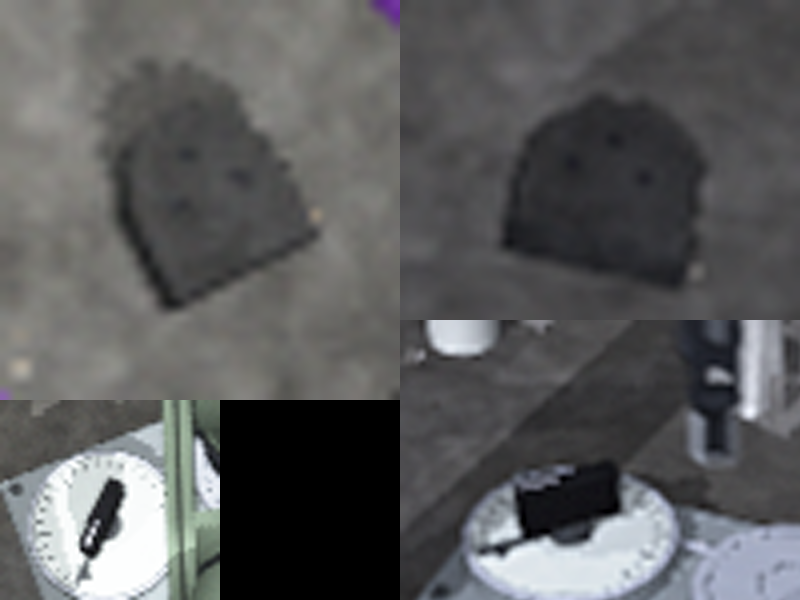

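The pointer now sits at the post. In the top crop the heel's top-face corners are at about (173,297) and (317,232), and the arc's apex is at about (190,98). In the scene crop the bottom corners are at (503,248) and (690,285).

```bash
python3 - <<'E'
from h import *
c=capture('top');s=capture('scene')
T=lambda u,v,z:at(c,313+u/10-.45,153+v/10-.45,z)
S=lambda u,v,z:at(s,338+(u-400)/8-.45,220+v/8-.45,z)
def rep(a,b,ap):
    d=(b-a)[:2];n=np.linalg.norm(d);x=np.array([-d[1],d[0]])/n
    print(a,b,'len',n,'yang',np.degrees(np.arctan2(d[1],d[0])),'cent',(a+b)[:2]/2+.032*x,'apexdist',(ap-(a+b)/2)[:2]@x)
rep(T(173,297,.018),T(317,232,.018),T(190,98,.018))
rep(S(503,248,0),S(690,287,0),S(605,92,.018))
E
```

```text
[ 0.5831 -0.2536  0.018 ] [ 0.6043 -0.3064  0.018 ] len 0.05689710010185055 yang -68.12379188836928 cent [ 0.62339571 -0.26807672] apexdist 0.06206572907368883
[ 0.583 -0.253  0.   ] [ 0.6088 -0.3083  0.    ] len 0.06102237294632194 yang -64.9887788097255 cent [ 0.6248992  -0.26712054] apexdist 0.06427495049152146
```

carry_out([
  [0.5,-1.8,0,0,0,-7,8.5],
  [0.5,-1.8,0,0,0,-7,8.5],
  [0.5,-1.8,0,0,0,-7,8.5],
  [0.5,-1.8,0,0,0,-7,8.5],
  [0.5,-1.8,0,0,0,-7,8.5],
  [0.5,-1.8,0,0,0,-7,8.5],
  [0.5,-1.8,0,0,0,-7,8.5],
  [0.5,-1.8,0,0,0,-7,8.5],
  [0.5,-1.8,0,0,0,-7,8.5],
  [0.5,-1.8,0,0,0,-7,8.5],
  [0.5,-1.8,0,0,0,-7,8.5],
  [0.5,-1.8,0,0,0,-7,8.5],
])

```text
clock: 7.63
tcp_pos: [0.6046, -0.1926, 0.3553]
eef_rot: [[0.631, 0.776, -0.0], [0.776, -0.631, 0.001], [0.0, -0.001, -1.0]]
force: [-0.4, 0.1, 0.0]
opening: 0.0849
finger_force: 0.0
```

carry_out([
  [0.4,-1.8,0,0,0,-7,8.5],
  [0.4,-1.8,-1,0,0,-7,8.5],
  [0.4,-1.8,-2,0,0,-7,8.5],
  [0.4,-1.8,-2,0,0,-6.5,8.5],
  [0,0,-2,0,0,0,8.5],
  [0,0,-2,0,0,0,8.5],
  [0,0,-2,0,0,0,8.5],
  [0,0,0,0,0,0,8.5],
  [0,0,0,0,0,0,8.5],
])

```text
clock: 8.38
tcp_pos: [0.6202, -0.2641, 0.2445]
eef_rot: [[0.916, 0.402, -0.003], [0.402, -0.916, 0.001], [-0.002, -0.002, -1.0]]
force: [-0.2, 0.0, 0.9]
opening: 0.0848
finger_force: 0.0
```

carry_out([
  [0.1,-0.4,-1,0,0,0,8.5],
  [0,0,-1.5,0,0,0,8.5],
  [0,0,-1,0,0,0,8.5],
  [0,0,0,0,0,0,8.5],
])

```text
clock: 8.72
tcp_pos: [0.6204, -0.2692, 0.2091]
eef_rot: [[0.916, 0.4, -0.003], [0.4, -0.916, 0.001], [-0.002, -0.002, -1.0]]
force: [-0.1, -0.2, -0.7]
opening: 0.085
finger_force: 0.0
```

```bash
python3 - <<'E'
from h import *
s=capture('scene');save(s,'e.png',(300,130,430,290),3.5)
E
```

```text
(no output)
```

View pics/e.png

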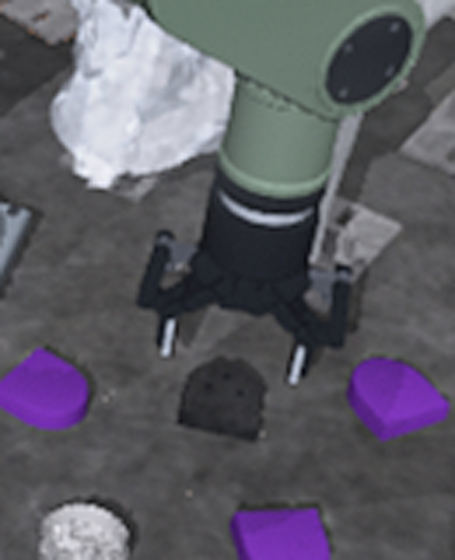

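The fingers straddle the heel (tips at about (165,355) and (297,382)) and are clear of the purple blocks. I descend and grip.

carry_out([
  [0,0,-1.2,0,0,0,8.5],
  [0,0,-1.2,0,0,0,8.5],
  [0,0,-1.2,0,0,0,8.5],
  [0,0,0,0,0,0,8.5],
  [0,0,0,0,0,0,7],
  [0,0,0,0,0,0,6],
  [0,0,0,0,0,0,5.4],
  [0,0,0,0,0,0,5.4],
  [0,0,0,0,0,0,5.4],
  [0,0,0,0,0,0,5.4],
], squeeze=25)

```text
clock: 9.6
tcp_pos: [0.621, -0.2697, 0.1754]
eef_rot: [[0.917, 0.4, 0.001], [0.4, -0.917, -0.001], [0.001, 0.001, -1.0]]
force: [0.8, 0.3, 1.3]
opening: 0.0563
finger_force: 26.8
```

carry_out([
  [0,0,0,0,0,0,5.2],
  [0,0,0.5,0,0,0,5.2],
  [0,0,1,0,0,0,5.2],
  [0,0,2,0,0,0,5.2],
  [0,0,3,0,0,0,5.2],
  [0,0,3,0,0,0,5.2],
  [0,0,2.5,0,0,0,5.2],
  [0,0,0,0,0,0,5.2],
])

```text
clock: 10.27
tcp_pos: [0.6219, -0.2701, 0.302]
eef_rot: [[0.917, 0.4, 0.011], [0.4, -0.917, -0.005], [0.008, 0.009, -1.0]]
force: [-0.3, -0.4, 0.8]
opening: 0.057
finger_force: 26.7
```

```bash
python3 - <<'E'
from h import *
s=capture('scene');save(s,'f.png',(300,110,430,260),3.5)
E
```

```text
(no output)
```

View pics/f.png

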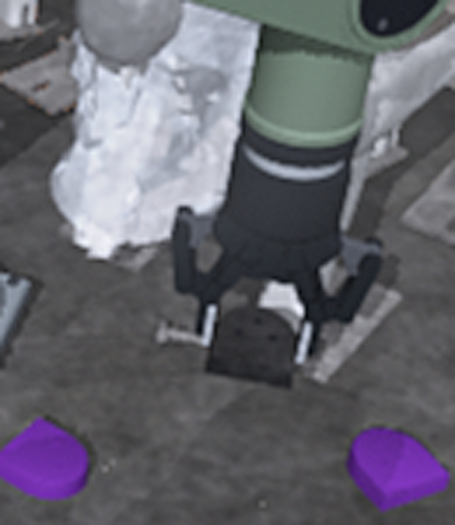

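The heel is held, with flat-edge bottom corners at (205,374) and (292,387).

```bash
python3 - <<'E'
from h import *
s=capture('scene')
S=lambda u,v,z:at(s,300+u/3.5-.4,110+v/3.5-.4,z)
a,b,ap=S(205,374,.127),S(292,387,.127),S(250,305,.145)
d=(b-a)[:2];n=np.linalg.norm(d);x=np.array([-d[1],d[0]])/n
print(a,b,n,np.degrees(np.arctan2(d[1],d[0])),(a+b)[:2]/2+.032*x,(ap-(a+b)/2)[:2]@x)
E
```

```text
[ 0.5827 -0.2559  0.127 ] [ 0.611  -0.3082  0.127 ] 0.05946578848379962 -61.581781524840366 [ 0.62499391 -0.26682108] 0.06089501362596955
```

carry_out([
  [-0.3,1.5,0,0,0,0,5.2],
  [-0.3,2.5,0,0,0,0,5.2],
  [-0.3,2.5,0,0,0,0,5.2],
  [-0.3,2.5,0,0,0,0,5.2],
  [-0.3,2.5,0,0,0,0,5.2],
  [-0.3,2.5,0,0,0,0,5.2],
  [-0.3,2.5,0,0,0,0,5.2],
  [-0.3,2.5,0,0,0,0,5.2],
  [-0.3,2.5,0,0,0,0,5.2],
  [-0.3,2.5,0,0,0,0,5.2],
  [-0.2,2.2,0,0,0,0,5.2],
  [0,1.1,0,0,0,0,5.2],
])

```text
clock: 11.37
tcp_pos: [0.5872, 0.0063, 0.2931]
eef_rot: [[0.916, 0.402, -0.005], [0.402, -0.916, 0.001], [-0.004, -0.003, -1.0]]
force: [-0.6, 0.4, -0.6]
opening: 0.0567
finger_force: 26.7
```

carry_out([
  [0,0,0,0,0,0,5.2],
  [0,0,-1.5,0,0,0,5.2],
  [0,0,-1.5,0,0,0,5.2],
  [0,0,-1.5,0,0,0,5.2],
  [0,0,-1,0,0,0,5.2],
  [0,0,-0.5,0,0,0,5.2],
  [0,0,0,0,0,0,5.2],
  [0,0,0,0,0,0,5.2],
])

```text
clock: 12.03
tcp_pos: [0.5889, 0.003, 0.2348]
eef_rot: [[0.917, 0.399, -0.0], [0.399, -0.917, -0.0], [-0.0, 0.0, -1.0]]
force: [0.2, -0.5, -0.1]
opening: 0.0567
finger_force: 26.6
```

```bash
python3 - <<'E'
from h import *
s=capture('scene');save(s,'g.png',(190,110,330,240),4.5)
E
```

```text
(no output)
```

View pics/g.png

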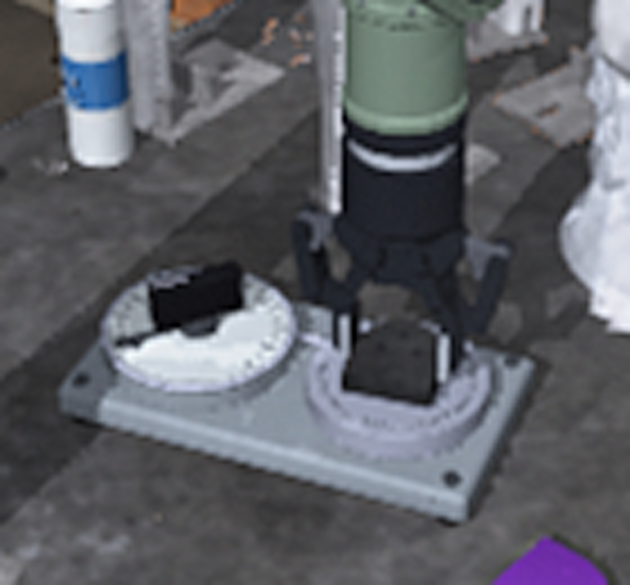

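The heel hovers about 10 mm above the platen, centred, with the pointer still at zero. I lower it gently.

carry_out([
  [0,0,-0.3,0,0,0,5.2],
  [0,0,-0.3,0,0,0,5.2],
  [0,0,-0.2,0,0,0,5.2],
  [0,0,0,0,0,0,5.2],
  [0,0,0,0,0,0,5.2],
])

```text
clock: 12.5
tcp_pos: [0.5887, 0.0035, 0.2267]
eef_rot: [[0.917, 0.4, -0.0], [0.4, -0.917, -0.0], [-0.0, 0.0, -1.0]]
force: [0.2, -0.3, -0.4]
opening: 0.0571
finger_force: 26.7
```

carry_out([
  [0,0,-0.1,0,0,0,5.2],
  [0,0,-0.1,0,0,0,5.2],
  [0,0,0,0,0,0,5.2],
  [0,0,0,0,0,0,5.2],
])

```text
clock: 12.83
tcp_pos: [0.5888, 0.0035, 0.2253]
eef_rot: [[0.917, 0.4, 0.001], [0.4, -0.917, -0.0], [0.001, 0.0, -1.0]]
force: [-1.0, 0.4, 5.0]
opening: 0.0568
finger_force: 27.3
```

Contact at 5 N. I release slowly, then lift and clear.

carry_out([
  [0,0,0,0,0,0,5.8],
  [0,0,0,0,0,0,6.2],
  [0,0,0,0,0,0,7],
  [0,0,0,0,0,0,8.5],
  [0,0,0,0,0,0,8.5],
  [0,0,0,0,0,0,8.5],
  [0,0,1,0,0,0,8.5],
  [0,0,2,0,0,0,8.5],
  [0,0,3,0,0,0,8.5],
  [0,0,4,0,0,0,8.5],
  [0,0,3,0,0,0,8.5],
  [0,0,0,0,0,0,8.5],
])

```text
clock: 13.83
tcp_pos: [0.5901, 0.0034, 0.3627]
eef_rot: [[0.917, 0.4, 0.015], [0.4, -0.917, -0.0], [0.013, 0.006, -1.0]]
force: [0.7, -0.3, 0.4]
opening: 0.0848
finger_force: 0.0
```

```bash
python3 - <<'E'
from h import *
s=capture('scene');save(s,'i.png',(190,110,330,240),4.5)
E
```

```text
(no output)
```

View pics/i.png

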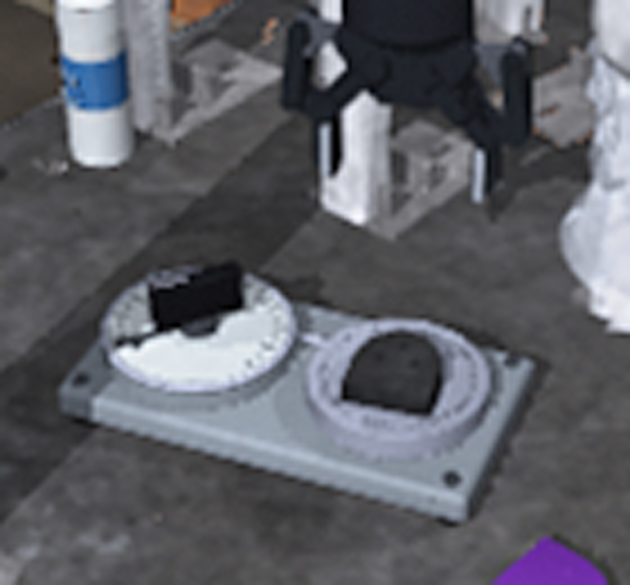

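The heel lies flat near the platen's middle (heel at about (393,375), platen centre at (400,383)). The pointer is at the post and the gripper is clear.

```bash
python3 -c "
from plant import *
print(sign_off())"
```

```text
the job is handed in; nothing more can be done
None
```

The job is handed in at about 14 s on the robot clock: the pointer is back at its zero stop, and the heel blank lies flat and released near the platen's middle, by eye about 5 mm off centre. I did not touch the tack tin or the foot plate, and the hand-in call returned no verdict.

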